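# Lock the lint filter into the drain pump

### The arm

A 6-joint arm with a two-finger parallel gripper is mounted at the origin on the work surface. World frame = base frame: x ahead of the robot, y to its left, z up, the work surface at z = 0. Lengths are in mm, angles in rad, forces in N, time in s.
With the tool pointing down it reaches from about 350 to 775 mm from the base axis. Payload 7.3 kg.
Tool frame: the origin (TCP) lies midway between the tips of the shut fingers; the grasp point (between the pads) lies 19 mm behind it (bot.tcp_to_grasp is the distance from the TCP to the grasp point, in mm); z points along the fingers, y is the line along which they close (so a half turn about z gives the same grasp; the last joint's range is limited). The gripper opens to 92 mm and grips with 3 to 60 N. Pads are 19 mm wide; open, the fingers measure 130 mm over their backs; the gripper's body (75 mm by 190 mm) begins 47 mm behind the grasp point.
Start: joints at [1.08, 0.342, 1.524, -0, 1.275, -0.146], TCP at [177.441, 494.125, 226.741] pointing down, gripper open.
Joint ranges: [-2.53, 2.53], [-0.77, 2.02], [0.04, 2.7], [-1, 4.14], [0.28, 2.66], [-3.11, 3.11]. Speed limits (rad/s): [2.57, 2.57, 3.14, 3.14, 3.14, 3.14].

### API

Orientations are given as [roll, pitch, yaw] about the fixed x, y, z axes, in that order (R = Rz(yaw) Ry(pitch) Rx(roll)).
In Python, from plant import bot, viewer gives the robot as it stands. The module is installed in compiled form; this text tells all that it offers.
- The arm moves only by the shell command python3 -m handwheel 'ROWS'. ROWS is text: rows parted by semicolons, each of 7 numbers parted by spaces: the shift along the tool's x, y, z scaled (see below), then the turn, a rotation vector about the tool's x, y, z scaled (see below), then the opening, from -1 (shut) to 1 (fully open), so that 0 is half open. In form: tx ty tz rx ry rz gripper; .... A call has 1 to 8 rows; each row is the pose to reach, as a shift and turn from the pose commanded when the call began, along the tool's axes at that moment, turning the shorter way round; what a row does not reach only later rows make up. The controller multiplies each number of a shift by 10 cm and each number of a turn by pi rad. A row lasts 1/12 s, in which the tool goes at most 41.7 mm and 7.16 degrees, less where a joint would pass 70% of its speed; a pose out of reach is approached as far as the arm can. A call with a number of a shift or a turn outside -1 to 1 is refused whole. A call with a gripper value outside its range is refused whole. The fingers move at their own pace and stop on an object; the grip force is fixed at half the most. Time passes only in rows, so rows that repeat a pose let the fingers close. It gives the time, the measured TCP pose, the force, the opening and the grip force at its end, in the units of the state.
- bot.get_obs(): the state, without advancing time (a new reading comes with each control period).
- viewer.capture(name): name is "side" or "top"; returns a dict with "frame" (420x560x3 uint8, red, green, blue), "fov_y" (degrees; the focal length in pixels is half the picture's height over the tangent of half this angle, whatever the lens; pixels are square), "cx", "cy" (the principal point, pixels), "T" (4x4, takes a point from camera to world coordinates). Camera axes: x right, y down, z forward; pixel columns grow to the right and rows downward; lengths in mm; the calibration is good to about 2 mm. A picture is of the moment at which its call begins. There is no depth.
- bot.close_job(): hands the job in; it is judged then, once.
Trained networks look in a picture, given as the dict that the camera call returned (one of the last four; its "shot" number tells which), for a name from the list of things; names that differ only in an ending like _2 or _b are one class to them, and where a whole thing is asked for, a point or a joint stands for the part that bears it (a point fixed in the world has none). Each returns a list of dicts, best first, with "score" (0 to 1); they miss things now and then, are a little off and sometimes report something else, mostly with a low value. They report only what shows in the picture. A call takes as long as a camera call. They do not tell look-alikes from the thing itself.
- viewer.recognise(target, picture): "centre" ([column, row] in pixels, amid what is visible of it).
- viewer.cut_out(target, picture): "pixels" (420x560 bool, what is visible of it) and "centre" ([column, row] in pixels, amid what is visible of it).
The state is a dict: "time": time; "joint_positions": joint angles; "dq": joint speeds; "tau": joint torques, N m; "tool_pos": TCP position; "tcp_rot": TCP orientation; "contact_force": force on the tool from outside, world axes, zero at the start; "moment": the same for the moment, N m; "grip_width": finger opening in mm; "finger_force": force on a finger pad.
Only numpy, scipy, OpenCV 4.12 (cv2) and the standard library are available. Lean on these libraries where they do the work, as an engineer would, in place of code of your own. Each camera call takes 0.05 s, during which the arm holds its last target. There are 200 camera calls.

### The job

Put the washing machine's lint filter (the upright white plug with a strainer below and a bar grip on top) back into the round socket of the drain pump: find the socket's two slots with its two lugs, push it down against the spring and twist it a quarter turn clockwise (seen from above) as far as it goes, then let it rise into its catch so that it stays locked when you let go. Work gently: never lean on it or force it against the pump.

Things in the scene. Friction and masses are not known exactly. Their poses are not given: they have to be found in the camera images.
- filter_mid (a point): Centre of the loose white lint filter (0.1-0.2 kg), on its axis, 45 mm above its underside; z up along it, x along grip bar and lugs (same after a half turn). Starts upright on the table. From the underside: strainer, radius 18, 0-26 mm; taper to plug body, radius 23, to 52; flange, radius 31, 52-57. A low ribbed white cap (68 across, 26 high, no lugs) is a bystander.
- filter_lug (a point): Lower outer end of one of the filter's two opposite lugs, which stand out at its +x and -x: 30 mm from its axis, 34 mm above its underside. Each lug is 10 mm wide and 5 mm thick (34 to 39 mm above the underside).
- filter_grip (a point): Centre of the filter's grip bar, on its axis 79 mm above its underside. The bar is 56 mm long (x), 14 mm thick (y) and stands from the flange top (57 mm) to 90 mm above the underside. It is in line with the lugs.
- socket (a point): Centre of the socket mouth of the fixed grey drain pump, on its axis level with the flat collar top (collar 88 mm across), 120 mm above the table; z up, x towards the spout. Bore radius 24.5. Two opposite slots in the collar, 34 degrees wide, to radius 32, roughly along x; but the collar sits firmly turned up to 0.6 rad either way, which this pose does not show: look or feel.
- spout (a point): Free end of the pump's outlet spout, 115 mm from the socket's axis along the pump's +x, 54 mm below the collar top. It only marks the pump's x line.
- seat_rest (a point): Top of the spring seat in the bore at rest, 38 mm below the collar top. Lugs in the slots drop 4 mm below the collar top until the strainer meets it; it resists with 5 N there, 11 N when the lugs are at the track floor. Filter in the slots but not locked: filter_mid 7 mm above socket. More than 60 N between filter and pump is too much.
- track (a point): Centre of the lug track's rigid floor, 16 mm below the collar top. The rim over it is 8 mm thick: lug undersides must be 13 mm or more below the collar top to turn, clockwise from above only. A solid stop ends the turn at about 84 degrees; there the rim has a 3 mm recess, the catch: let up and the spring holds the lugs in it (8 N), filter_mid then 1 mm above socket.
There are look-alikes about, which are no part of the job. What is shaped like the part that bears filter_mid but turquoise or yellow is not meant.

How it is judged (in metres and radians):
On the way, in this order (a step that is already met when the one before it is completed fails the run):
1. the filter is lifted off the table (distance of filter_mid from where it was at the start of the episode above 0.06 m), for 0.1 s.
2. the filter is pushed down into the socket, lugs below the rim (z of filter_mid in the frame of socket below -0.001 m and horizontal distance between filter_mid and socket below 0.005 m and angle between the z axis of filter_mid and the z axis of socket, either way round below 0.12 rad), for 0.1 s.
At the end, for the whole second after the job is handed in: The filter sits locked in the pump's socket, released and at rest: its lugs are up in the catches (filter_mid between 0.8 mm below and 3.2 mm above the socket point; about 1 mm above when locked), centred on the socket within 4 mm and upright within 0.08 rad (z of filter_mid in the frame of socket between -0.0008 and 0.0032 m and horizontal distance between filter_mid and socket below 0.004 m and angle between the z axis of filter_mid and the z axis of socket, either way round below 0.08 rad and linear speed of filter below 0.01 m/s and angular speed of filter below 0.1 rad/s); the robot touches nothing.
It fails at once if the filter is forced against the pump with more than 60 N (contact force between filter and pump above 60 N).
It also fails if it takes over 72 s, if anything falls off the work surface, if the arm or the gripper's body presses on something with over 40 N, if the wrist force passes 120 N, or if a joint passes its speed limit or range.

## Working session

There is one attempt and no reset: what is moved stays moved. The work goes in short steps, Python scripts to look and compute and a shell command to move; the robot and the scene stay as the last step left them, time stands still between calls to the robot, and variables do not carry over. Pictures are saved under pics/ and viewed, at most 10 in all, crops included, and the job is handed in when it is done.

```bash
mkdir -p pics
cat > h.py <<'E'
import numpy as np, cv2
from plant import bot, viewer
def f(p): return p["frame"].shape[0]/2/np.tan(np.radians(p["fov_y"])/2)
def ray(p,uv):
    F=f(p); d=np.array([(uv[0]-p["cx"])/F,(uv[1]-p["cy"])/F,1.]); T=np.array(p["T"]); return T[:3,3],T[:3,:3]@d
def at_z(p,uv,z):
    o,d=ray(p,uv); return o+d*(z-o[2])/d[2]
def proj(p,X):
    T=np.array(p["T"]); c=T[:3,:3].T@(np.array(X)-T[:3,3]); F=f(p); return [p["cx"]+F*c[0]/c[2],p["cy"]+F*c[1]/c[2]]
def save(p,n,box=None,k=1):
    im=p["frame"][:,:,::-1]
    if box: im=im[box[1]:box[3],box[0]:box[2]]
    cv2.imwrite("pics/"+n,cv2.resize(im,None,fx=k,fy=k,interpolation=cv2.INTER_CUBIC))
E
python3 - <<'E'
from h import *
np.set_printoptions(precision=1,suppress=True)
ims=[]
for n in("top","side"):
    p=viewer.capture(n); save(p,n+"0.png"); print(n,p["fov_y"],p["cx"],p["cy"],np.array(p["T"]))
    for t,z in(("filter_mid",45),("filter_grip",79),("filter_lug",34),("socket",120),("spout",66)):
        for r in viewer.recognise(t,p)[:4]: print(t,np.array(r["centre"]),round(r["score"],2),at_z(p,r["centre"],z))
print(bot.get_obs())
E
```

```text
top 49.85504479751971 276.8216959999687 211.3309209566281 [[  0.   -1.    0.1 436. ]
 [ -1.   -0.    0.   58.6]
 [ -0.   -0.1  -1.  978.9]
 [  0.    0.    0.    1. ]]
filter_mid [127.5 218.4] 0.91 [516.9 371.7  45. ]
filter_mid [162.4 282.6] 0.77 [386. 294.  45.]
filter_mid [179.2 231.3] 0.75 [491.4 263.4  45. ]
filter_mid [227.4 235.3] 0.71 [484.4 163.4  45. ]
filter_grip [177.7 233.9] 0.7 [484.2 258.7  79. ]
filter_grip [225.1 235.1] 0.64 [483.  164.2  79. ]
filter_grip [165.5 277.4] 0.57 [398.1 279.7  79. ]
filter_lug [174.  232.7] 0.87 [489.  276.6  34. ]
filter_lug [130.5 218. ] 0.72 [518.8 369.1  34. ]
filter_lug [164.7 280.5] 0.66 [389.8 292.2  34. ]
filter_lug [227.  233.8] 0.64 [488.1 165.5  34. ]
socket [380.6 214.3] 0.69 [ 524.2 -136.6  120. ]
spout [380.4 211.6] 0.78 [ 535.2 -148.6   66. ]
spout [175.  229.9] 0.39 [492.9 267.4  66. ]
side 45.374186182035075 284.0534239613008 218.63163044941788 [[   0.9   -0.3    0.3  249.7]
 [  -0.4   -0.6    0.7 -568.1]
 [  -0.    -0.8   -0.6  653.7]
 [   0.     0.     0.     1. ]]
filter_mid [243.4 220.5] 0.88 [497.  168.9  45. ]
filter
[... 284 characters left out ...]
223.   79. ]
filter_grip [221.6 164.2] 0.62 [512.1 331.6  79. ]
filter_lug [241.1 223.8] 0.96 [493.6 174.3  34. ]
filter_lug [218.6 163.2] 0.89 [527.8 409.3  34. ]
filter_lug [176.1 202.3] 0.62 [396.6 301.   34. ]
socket [347.5 344.6] 0.93 [ 494.1 -224.8  120. ]
spout [346.6 339.5] 0.97 [ 522.3 -181.7   66. ]
{'time': 0.6, 'joint_positions': array([ 1.1,  0.3,  1.5,  0. ,  1.3, -0.1]), 'dq': array([ 0., -0., -0., -0.,  0., -0.]), 'tau': array([ -0. , -43.1, -24.4,   0.1,   0. ,  -0. ]), 'tool_pos': array([177.4, 494.1, 226.7]), 'tcp_rot': array([3.1, 0. , 2.8]), 'contact_force': array([ 0.3, -0.1, -1.3]), 'moment': array([-0., -0., -0.]), 'finger_force': 0.0, 'grip_width': 91.96936024143925}
```

View pics/top0.png

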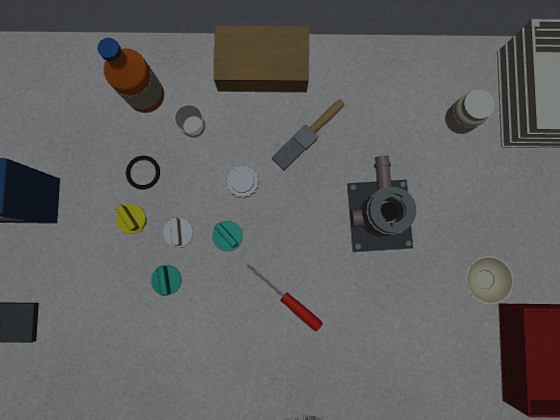

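View pics/side0.png

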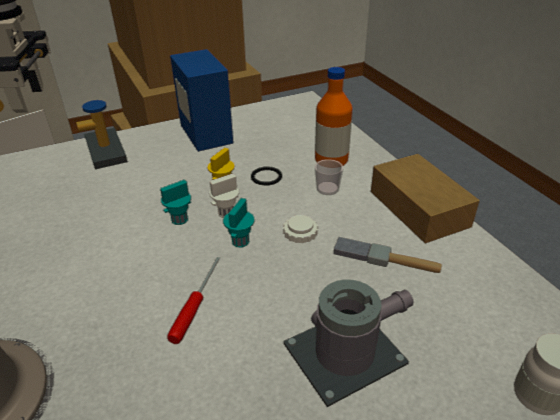

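The candidates in the top image are white (178,232), yellow (130,218), turquoise (166,280), turquoise (227,235) and the ribbed white cap (242,181). The one at (178,232) is white with a bar grip, so it fits the description. I'll confirm that in an enlarged crop.

Run:
```python
from h import *
np.set_printoptions(precision=1,suppress=True)
p=viewer.capture("top"); q=viewer.capture("side")
g=lambda p,b,k:cv2.resize(p["frame"][b[1]:b[3],b[0]:b[2],::-1],(380,285) if k else (380,285),interpolation=cv2.INTER_CUBIC)
A=np.hstack([g(p,(148,210,208,255),1),g(q,(190,160,260,212),1)])
B=np.hstack([g(p,(340,170,440,245),1),g(q,(300,270,400,345),1)])
cv2.imwrite("pics/crop1.png",np.vstack([A,B]))
for r in viewer.cut_out("filter_grip",p)[:3]:
    m=r["pixels"]; print("grip",r["centre"],r["score"],m.sum())
    ys,xs=np.nonzero(m); print(cv2.minAreaRect(np.stack([xs,ys],1).astype(np.float32)))
for P in(p,q):
  for X in([488,264,90],[488,264,57],[524,-136,120],[524+115,-136,66]): print(X,np.array(proj(P,X)))
```

```text
grip [165.1, 277.0] 0.74 744
((165.5, 280.0), (30.0, 29.0), 90.0)
grip [179.2, 235.4] 0.66 697
((177.00001525878906, 232.50003051757812), (28.991374969482422, 28.991378784179688), 45.0)
grip [227.0, 234.8] 0.66 683
((226.5, 236.0), (28.0, 29.0), 90.0)
[488, 264, 90] [173.9 231.6]
[488, 264, 57] [177.5 232.6]
[524, -136, 120] [380.3 214.4]
[639, -136, 66] [373.7 161.3]
[488, 264, 90] [220.9 178.2]
[488, 264, 57] [222.3 191.5]
[524, -136, 120] [334.  292.3]
[639, -136, 66] [395.5 293.2]
```

View pics/crop1.png

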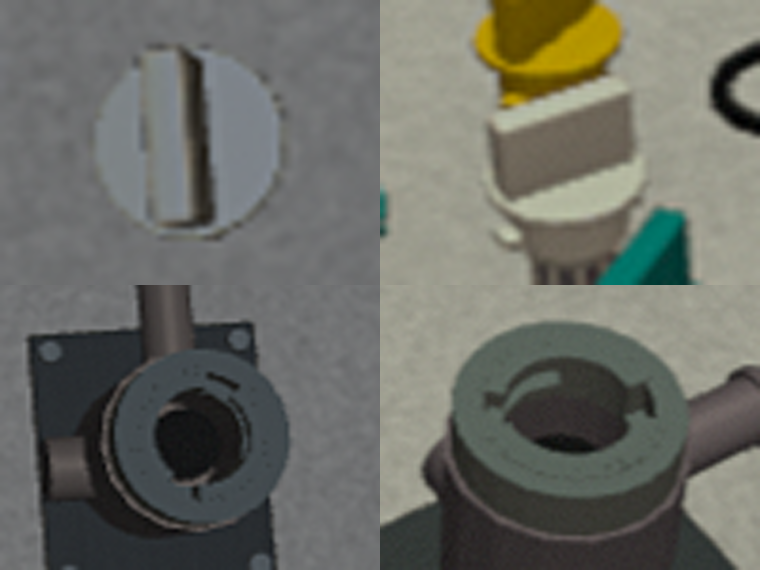

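The crop confirms it: the white plug with the bar grip and a lug is at (178,232). Its bar runs nearly along world x. The collar looks centred near (392,210) in the top view, about 12 px off what the network reported, so I'll rectify the collar plane in both views to check.

Run:
```python
from h import *
np.set_printoptions(precision=2,suppress=True)
p=viewer.capture("top"); q=viewer.capture("side")
# bar direction from the crop's top-face edge points
a=lambda c:(148+c[0]/6.333,210+c[1]/6.333)
b=lambda c:(190+(c[0]-380)/5.43,160+c[1]/5.48)
for P,s,e in((p,a((149,222)),a((141,50))),(p,a((190,222)),a((184,50))),(q,b((495,130)),b((630,85)))):
    d=at_z(P,e,90)-at_z(P,s,90); print("bar",np.arctan2(d[1],d[0]),np.linalg.norm(d))
print("flange",at_z(p,a((190,143)),57),"bartop",at_z(p,a((166,135)),90), "side bartop",at_z(q,b((562,107)),90))
print("spout top",at_z(p,(382,158),66))
# collar by colour: fit outer ellipse
out=[]
for P,c0 in((p,(392,210)),(q,(350,303))):
    f_=P["frame"].astype(int); m=((f_[:,:,1]-f_[:,:,0])>8).astype(np.uint8)
    m=cv2.morphologyEx(m,cv2.MORPH_CLOSE,np.ones((5,5)))
    n,l,st,ce=cv2.connectedComponentsWithStats(m); k=l[c0[1]-16,c0[0]+6] if l[c0[1]-16,c0[0]+6] else l[c0[1]+16,c0[0]]
    print("blob",k,st[k],ce[k])
    C=at_z(P,c0,120); print("guess",C)
X0=np.array([532,-159.])
for P in(p,q):
    S=6;g=np.array([[x,y] for x in(-60,60) for y in(-60,60)],float)
    src=np.float32([proj(P,[X0[0]+u,X0[1]+v,120]) for u,v in g]); dst=np.float32([[190-v*190/60,190-u*190/60] for u,v in g])
    w=cv2.warpPerspective(P["frame"][:,:,::-1],cv2.getPerspectiveTransform(src,dst),(380,380),flags=cv2.INTER_CUBIC)
    w=cv2.convertScaleAbs(w,alpha=1.8); out.append(w)
cv2.imwrite("pics/rect.png",np.hstack(out))
```

```text
bar 0.08353334927261548 53.69103895198121
bar 0.0704087801481641 53.64367022219484
bar 0.1152042839502823 55.87169474409407
flange [488.08 263.08  57.  ] bartop [488.61 263.32  90.  ] side bartop [491.14 257.13  90.  ]
spout top [ 646.12 -153.19   66.  ]
blob 51 [381 218  25  14 157] [393.57 226.43]
guess [ 532.68 -158.52  120.  ]
blob 29 [ 319  280   62   46 1543] [348.36 302.47]
guess [ 534.26 -163.76  120.  ]
```

View pics/rect.png

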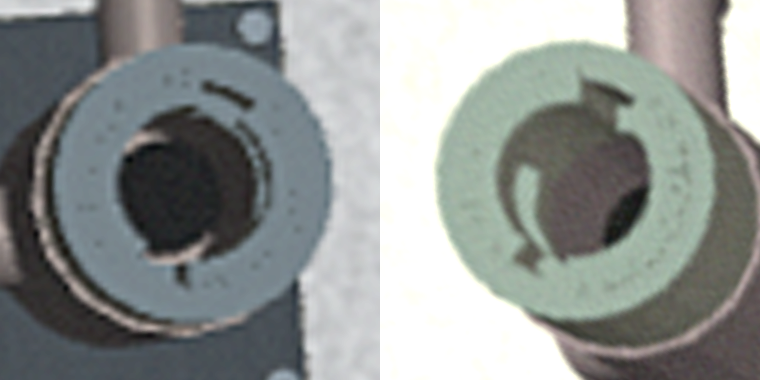

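The rectified views agree on the collar centre, about (534.7, -160.1). The outer edges of the far slot run from about -0.10 to -0.65 rad in world, so the slot axis is at about -0.375. The spout bearing is +0.06, so the collar is turned about -0.43, which is within the stated range. The filter is at (488.5, 263) with its bar at about 0.085.

```bash
cat >> h.py <<'E'
from scipy.spatial.transform import Rotation as Ro
def go(x,y,z,yaw):
    o=bot.get_obs(); R=Ro.from_euler("xyz",o["tcp_rot"]); G=Ro.from_euler("xyz",[np.pi,0,yaw])
    s=R.inv().apply(np.array([x,y,z])-o["tool_pos"])/100; r=(R.inv()*G).as_rotvec()/np.pi
    print("t",round(o["time"],2),"pos",np.round(o["tool_pos"],1),"rot",np.round(o["tcp_rot"],3),"q",np.round(o["joint_positions"],2),"F",np.round(o["contact_force"],1),"w",round(float(o["grip_width"]),1))
    print("shift",np.round(s,3),"turn",np.round(r,4))
E
python3 -c "
from h import *
go(488.5,263,200,3.227)"
```

```text
t 0.85 pos [177.4 494.1 226.7] rot [ 3.142 -0.     2.797] q [ 1.08  0.34  1.52  0.    1.28 -0.15] F [ 0.3 -0.8 -0.2] w 92.0
shift [-3.709 -1.124  0.267] turn [ 0.     0.    -0.137]
```

```bash
python3 -m handwheel '-0.93 -0.28 0.06 0 0 0 1;-0.93 -0.28 0.06 0 0 0 1;-0.93 -0.28 0.06 0 0 0 1' && python3 -m handwheel '-0.93 -0.28 0.06 0 0 0 1;-0.93 -0.28 0.06 0 0 0 1;-0.93 -0.28 0.06 0 0 0 1' && python3 -m handwheel '-0.93 -0.28 0.06 0 0 0 1;-0.93 -0.28 0.06 0 0 0 1;-0.93 -0.28 0.06 0 0 0 1' && python3 -m handwheel '-0.92 -0.28 0.06 0 0 -0.137 1;-0.92 -0.28 0.06 0 0 -0.137 1;-0.92 -0.28 0.06 0 0 -0.137 1;-0.92 -0.28 0.06 0 0 -0.137 1;-0.92 -0.28 0.06 0 0 -0.137 1;-0.92 -0.28 0.06 0 0 -0.137 1'
python3 -c "
from h import *
go(488.5,263,150,3.227)"
```

```text
time: 1.1
tool_pos: [258.1, 434.0, 220.4]
tcp_rot: [-3.141, 0.002, 2.796]
contact_force: [0.4, 0.5, -0.2]
grip_width: 91.7
finger_force: 0.0
time: 1.35
tool_pos: [336.9, 375.8, 214.5]
tcp_rot: [-3.141, 0.002, 2.794]
contact_force: [0.6, -0.6, -0.2]
grip_width: 91.6
finger_force: 0.0
time: 1.6
tool_pos: [415.2, 317.8, 208.4]
tcp_rot: [-3.141, 0.002, 2.794]
contact_force: [0.4, -0.8, 0.2]
grip_width: 92.1
finger_force: 0.0
time: 2.1
tool_pos: [488.5, 263.4, 202.6]
tcp_rot: [3.141, -0.0, -3.059]
contact_force: [0.7, -0.7, 0.4]
grip_width: 91.9
finger_force: 0.0
t 2.1 pos [488.5 263.4 202.6] rot [ 3.141 -0.    -3.059] q [ 0.36  0.42  1.48  0.    1.25 -1.3 ] F [ 0.7 -0.7  0.4] w 91.9
shift [ 0.    -0.004  0.526] turn [ 0.0001 -0.0002 -0.0008]
```

```bash
python3 -m handwheel '0 0 0.4 0 0 0 0.2;0 0 0.8 0 0 0 0.2;0 0 0.9 0 0 0 0.2;0 0 0.9 0 0 0 0.2' && python3 -m handwheel '0 0 0.2 0 0 0 0.2;0 0 0.4 0 0 0 0.2;0 0 0.5 0 0 0 0.2;0 0 0.5 0 0 0 0.2'
python3 -c "
from h import *
p=viewer.capture('side'); save(p,'g1.png',(160,100,300,205),5)
go(488.5,263,62,3.227)"
```

```text
time: 2.43
tool_pos: [486.2, 263.3, 110.2]
tcp_rot: [-3.14, -0.007, -3.056]
contact_force: [-0.2, -0.1, 0.5]
grip_width: 69.6
finger_force: 0.0
time: 2.77
tool_pos: [488.3, 263.6, 62.5]
tcp_rot: [-3.141, -0.001, -3.056]
contact_force: [0.7, 0.3, -0.1]
grip_width: 55.8
finger_force: 0.0
t 2.82 pos [489.  263.7  63.6] rot [ 3.141  0.    -3.056] q [ 0.36  0.58  1.64  0.    0.92 -1.3 ] F [ 0.1  0.  -0.7] w 55.4
shift [ 0.005 -0.007  0.016] turn [0.     0.0001 0.0001]
```

View pics/g1.png

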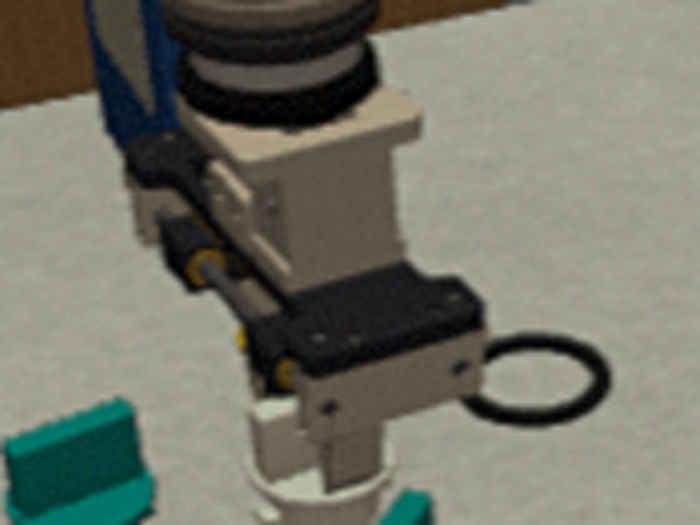

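The fingers straddle the white bar: the near pad is at crop (355,450) and the bar end at (265,425). I'll close now.

```bash
python3 -m handwheel '0 0 0 0 0 0 -0.3;0 0 0 0 0 0 -0.5;0 0 0 0 0 0 -1;0 0 0 0 0 0 -1;0 0 0 0 0 0 -1;0 0 0 0 0 0 -1;0 0 0 0 0 0 -1;0 0 0 0 0 0 -1' && python3 -m handwheel '0 0 0 0 0 0 -1;0 0 0 0 0 0 -1;0 0 0 0 0 0 -1;0 0 0 0 0 0 -1' && python3 -m handwheel '0 0 -0.3 0 0 0 -1;0 0 -0.6 0 0 0 -1;0 0 -0.9 0 0 0 -1;0 0 -0.95 0 0 0 -1;0 0 -0.95 0 0 0 -1' && python3 -m handwheel '0 0 -0.4 0 0 0 -1;0 0 -0.7 0 0 0 -1;0 0 -0.7 0 0 0 -1;0 0 -0.7 0 0 0 -1;0 0 -0.7 0 0 0 -1'
python3 -c "
from h import *
p=viewer.capture('side'); q=viewer.capture('top'); save(p,'g2.png',(160,60,300,165),5)
for P in(p,q):
  for r in viewer.recognise('filter_lug',P)[:3]+viewer.recognise('filter_mid',P)[:3]: print(r['centre'],r['score'])
go(534.7,-160.1,225,2.767)"
```

```text
time: 3.48
tool_pos: [488.7, 263.3, 62.7]
tcp_rot: [3.142, -0.0, -3.056]
contact_force: [-0.2, -0.2, 0.2]
grip_width: 13.7
finger_force: 30.0
time: 3.82
tool_pos: [488.7, 263.3, 62.7]
tcp_rot: [3.142, -0.0, -3.056]
contact_force: [-0.2, 0.9, 0.9]
grip_width: 13.7
finger_force: 30.0
time: 4.23
tool_pos: [489.9, 263.8, 159.8]
tcp_rot: [3.14, 0.005, -3.056]
contact_force: [0.8, 0.6, -1.1]
grip_width: 13.8
finger_force: 30.0
time: 4.65
tool_pos: [487.8, 262.9, 225.6]
tcp_rot: [-3.141, -0.003, -3.056]
contact_force: [0.2, 0.5, -1.2]
grip_width: 13.9
finger_force: 30.0
[240.7, 223.9] 0.83
[222.6, 169.1] 0.79
[179.0, 200.4] 0.74
[178.1, 197.0] 0.98
[222.7, 169.5] 0.93
[217.3, 128.1] 0.81
[228.1, 235.3] 0.93
[168.1, 282.3] 0.65
[167.4, 278.4] 0.91
[228.5, 237.6] 0.67
t 4.95 pos [488.4 263.2 226.7] rot [-3.141e+00 -2.000e-03 -3.056e+00] q [ 0.36  0.4   1.44  0.    1.31 -1.3 ] F [ 0.7 -0.5 -1.2] w 14.0
shift [-0.1   -4.257  0.018] turn [-0.0003 -0.0005  0.1465]
```

View pics/g2.png

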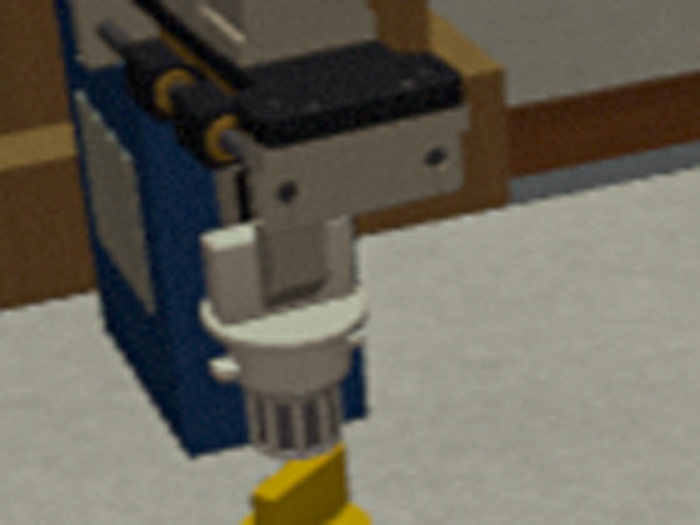

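The filter hangs upright in the grip, with the flange at crop (284,310) and a lug at (222,370). I'll carry it over the pump.

```bash
python3 -m handwheel '-0.02 -0.4 0 0 0 0 -1;-0.02 -0.75 0 0 0 0 -1;-0.02 -0.85 0 0 0 0 -1' && python3 -m handwheel '-0.02 -0.4 0 0 0 0 -1;-0.02 -0.75 0 0 0 0 -1;-0.02 -0.85 0 0 0 0 -1' && python3 -m handwheel '-0.02 -0.4 0 0 0 0 -1;-0.02 -0.75 0 0 0 0 -1;-0.02 -0.85 0 0 0 0 -1' && python3 -m handwheel '-0.02 -0.4 0 0 0 0 -1;-0.02 -0.75 0 0 0 0 -1;-0.02 -0.85 0 0 0 0 -1' && python3 -m handwheel '-0.02 -0.3 0 0 0 0.03 -1;-0.02 -0.6 0 0 0 0.06 -1;-0.02 -0.86 0 0 0 0.1 -1;-0.02 -0.86 0 0 0 0.1465 -1;-0.02 -0.86 0 0 0 0.1465 -1;-0.02 -0.86 0 0 0 0.1465 -1'
python3 - <<'E'
from h import *
go(534.7,-160.1,205,2.767)
o=bot.get_obs(); t=o["tool_pos"]
out=[]
for n in("side","top"):
    p=viewer.capture(n); c=np.array(proj(p,[t[0],t[1],t[2]-20])).astype(int); im=p["frame"][:,:,::-1]
    k=6; b=(c[0]-33,c[1]-38,c[0]+33,c[1]+58)
    w=cv2.resize(im[b[1]:b[3],b[0]:b[2]],None,fx=k,fy=k,interpolation=cv2.INTER_CUBIC); w=cv2.convertScaleAbs(w,alpha=1.4)
    th=np.linspace(0,2*np.pi,90)
    for r,h in((31,52),(31,57),(18,0),(18,26)):
        for a in th:
            u=proj(p,[t[0]+r*np.cos(a),t[1]+r*np.sin(a),t[2]-62.7+h]); cv2.circle(w,(int((u[0]+.5-b[0])*k),int((u[1]+.5-b[1])*k)),1,(0,0,255),-1)
    for a in th:
        for r in(44,):
            u=proj(p,[534.7+r*np.cos(a),-160.1+r*np.sin(a),120]); cv2.circle(w,(int((u[0]+.5-b[0])*k),int((u[1]+.5-b[1])*k)),1,(255,0,0),-1)
    for s in(1,-1):
        for z in(34,39):
            u=proj(p,[t[0]+s*30*np.cos(o["tcp_rot"][2]),t[1]+s*30*np.sin(o["tcp_rot"][2]),t[2]-62.7+z]); cv2.circle(w,(int((u[0]+.5-b[0])*k),int((u[1]+.5-b[1])*k)),3,(0,255,0),-1)
    out.append(w)
cv2.imwrite("pics/g3.png",np.hstack(out))
E
```

```text
time: 5.2
tool_pos: [498.1, 175.3, 227.2]
tcp_rot: [-3.14, -0.001, -3.058]
contact_force: [0.6, 1.1, -1.7]
grip_width: 13.8
finger_force: 30.0
time: 5.45
tool_pos: [507.5, 90.5, 227.5]
tcp_rot: [-3.14, -0.0, -3.059]
contact_force: [0.5, -0.2, -2.0]
grip_width: 13.9
finger_force: 30.0
time: 5.7
tool_pos: [516.9, 6.1, 227.5]
tcp_rot: [-3.14, 0.0, -3.059]
contact_force: [-0.2, -0.3, -1.1]
grip_width: 14.2
finger_force: 30.0
time: 5.95
tool_pos: [526.2, -78.4, 227.4]
tcp_rot: [-3.14, 0.0, -3.059]
contact_force: [0.3, 0.6, -0.3]
grip_width: 13.4
finger_force: 30.0
time: 6.45
tool_pos: [535.1, -159.5, 227.4]
tcp_rot: [3.141, -0.001, 2.769]
contact_force: [0.1, 0.3, -1.3]
grip_width: 13.7
finger_force: 30.0
t 6.45 pos [ 535.1 -159.5  227.4] rot [ 3.141e+00 -1.000e-03  2.769e+00] q [-0.43  0.4   1.43  0.    1.31 -1.63] F [ 0.1  0.3 -1.3] w 13.7
shift [ 0.001 -0.008  0.224] turn [ 0.0003 -0.0003  0.0005]
```

View pics/g3.png

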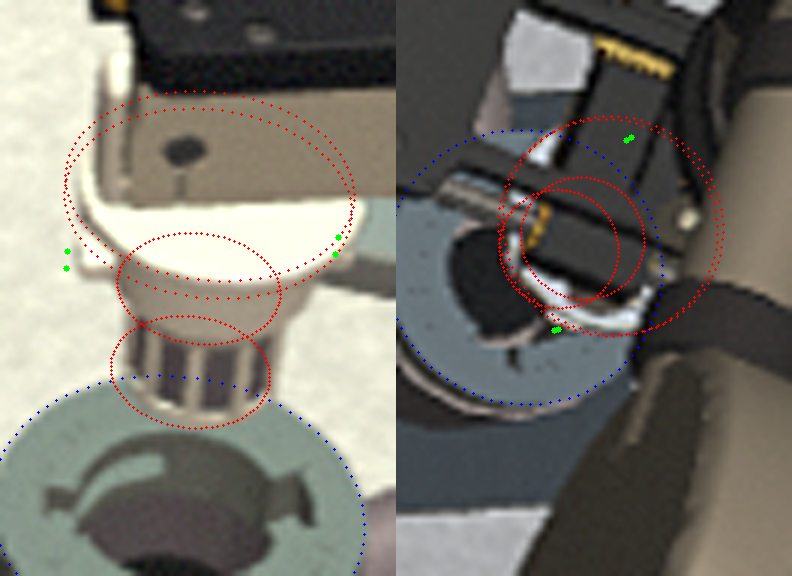

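In the side view the filter sits about 14 crop px (roughly 3 mm) right of the red prediction. In the top view it is about 1 px up and to the right. The collar fits the blue ring, so the filter is held about 2.7 mm off-centre along its bar, towards (+0.93,-0.365). I'll correct for that, go lower and look again.

```bash
cat > ov.py <<'E'
from h import *
import sys
name,dx,dy=sys.argv[1],float(sys.argv[2]),float(sys.argv[3])
o=bot.get_obs(); t=o["tool_pos"]+[dx,dy,0]; yaw=o["tcp_rot"][2]; out=[]
for n in("side","top"):
    p=viewer.capture(n); c=np.array(proj(p,[534,-160,125])).astype(int); im=p["frame"][:,:,::-1]
    k=6; b=(c[0]-33,c[1]-60,c[0]+33,c[1]+36)
    w=cv2.resize(im[b[1]:b[3],b[0]:b[2]],None,fx=k,fy=k,interpolation=cv2.INTER_CUBIC); w=cv2.convertScaleAbs(w,alpha=1.3)
    def dot(X,col,r=1):
        u=proj(p,X); cv2.circle(w,(int((u[0]+.5-b[0])*k),int((u[1]+.5-b[1])*k)),r,col,-1)
    for a in np.linspace(0,2*np.pi,90):
        for r,h in((31,52),(31,57),(18,0),(18,26)): dot([t[0]+r*np.cos(a),t[1]+r*np.sin(a),t[2]-62.7+h],(0,0,255))
        for r in(44,24.5): dot([534.7+r*np.cos(a),-160.1+r*np.sin(a),120],(255,0,0))
    for s in(1,-1):
        for z in(34,39): dot([t[0]+s*30*np.cos(yaw),t[1]+s*30*np.sin(yaw),t[2]-62.7+z],(0,255,0),3)
        for e in(-.297,.297): dot([534.7+s*32*np.cos(-.375+e),-160.1+s*32*np.sin(-.375+e),120],(255,0,255),3)
    out.append(w)
cv2.imwrite("pics/"+name,np.hstack(out))
E
python3 -m handwheel '0.03 0 0.2 0 0 0 -1;0.03 0 0.42 0 0 0 -1;0.03 0 0.42 0 0 0 -1;0.03 0 0.42 0 0 0 -1'
python3 ov.py g4.png 2.5 -1; python3 -c "
from h import *
go(532.2,-159.1,160,2.767)"
```

```text
time: 6.88
tool_pos: [531.9, -158.1, 185.3]
tcp_rot: [3.141, -0.002, 2.77]
contact_force: [-0.2, -1.5, -0.4]
grip_width: 13.8
finger_force: 30.0
t 6.98 pos [ 533.1 -158.9  187. ] rot [3.142e+00 2.000e-03 2.769e+00] q [-0.43  0.43  1.5   0.    1.21 -1.63] F [ 0.6 -0.2 -1.2] w 14.0
shift [ 0.008 -0.005  0.27 ] turn [0.     0.0006 0.0005]
```

View pics/g4.png

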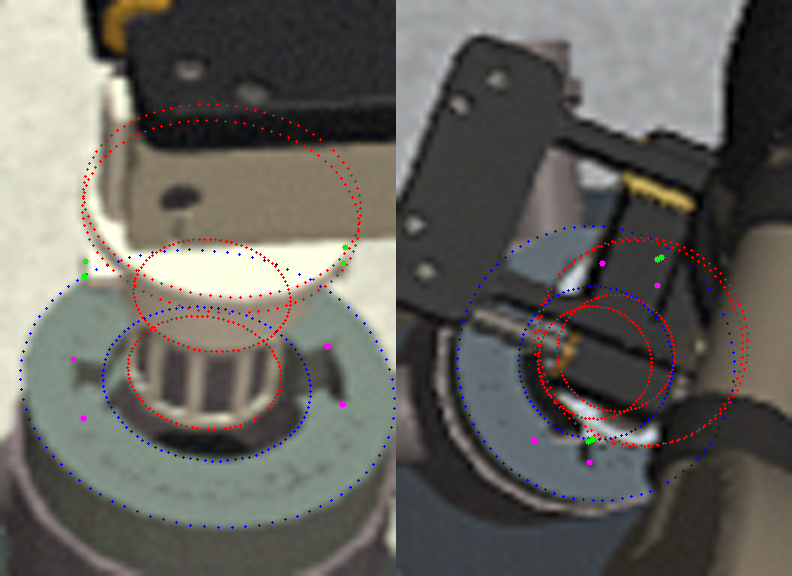

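After the correction the red model fits in both views: the strainer is within 1 px and centred on the bore. The magenta slot corners match the visible slots at (335,375) and (78,370). I'll descend in stages while watching the force.

```bash
python3 -m handwheel '0.01 0 0.1 0 0 0 -1;0.01 0 0.2 0 0 0 -1;0.01 0 0.27 0 0 0 -1;0.01 0 0.27 0 0 0 -1' && python3 -m handwheel '0 0 0.03 0 0 0 -1;0 0 0.06 0 0 0 -1;0 0 0.08 0 0 0 -1;0 0 0.08 0 0 0 -1;0 0 0.08 0 0 0 -1'; python3 -c "
from h import *
go(532,-159,143,2.767)"
```

```text
time: 7.32
tool_pos: [530.4, -158.3, 156.7]
tcp_rot: [3.141, -0.004, 2.767]
contact_force: [-0.7, 0.8, -1.3]
grip_width: 14.0
finger_force: 30.0
time: 7.73
tool_pos: [531.5, -158.9, 150.8]
tcp_rot: [3.141, 0.0, 2.767]
contact_force: [-0.1, 0.6, -0.8]
grip_width: 13.7
finger_force: 30.0
t 7.73 pos [ 531.5 -158.9  150.8] rot [3.141 0.    2.767] q [-0.43  0.47  1.55  0.    1.12 -1.62] F [-0.1  0.6 -0.8] w 13.7
shift [-0.005  0.001  0.078] turn [ 0.      0.0001 -0.    ]
```

```bash
python3 -m handwheel '-0.005 0 0.01 0 0 0 -1;-0.005 0 0.02 0 0 0 -1;-0.005 0 0.03 0 0 0 -1;-0.005 0 0.03 0 0 0 -1'; python3 -m handwheel '0 0 0.01 0 0 0 -1;0 0 0.02 0 0 0 -1;0 0 0.02 0 0 0 -1'
```

```text
time: 8.07
tool_pos: [531.8, -158.9, 147.5]
tcp_rot: [3.141, -0.0, 2.767]
contact_force: [-0.4, 0.2, -1.0]
grip_width: 13.7
finger_force: 30.0
time: 8.32
tool_pos: [531.8, -158.9, 145.5]
tcp_rot: [3.141, -0.0, 2.767]
contact_force: [-0.6, 0.6, -1.2]
grip_width: 13.4
finger_force: 30.0
```

The lugs are in the slots with no contact force. Next I'll press on to the spring.

```bash
python3 -m handwheel '0 0 0.01 0 0 0 -1;0 0 0.02 0 0 0 -1;0 0 0.03 0 0 0 -1;0 0 0.03 0 0 0 -1'; python3 -m handwheel '0 0 0.01 0 0 0 -1;0 0 0.02 0 0 0 -1;0 0 0.03 0 0 0 -1;0 0 0.03 0 0 0 -1'
```

```text
time: 8.65
tool_pos: [532.0, -159.0, 143.1]
tcp_rot: [3.142, 0.001, 2.767]
contact_force: [-0.9, 0.1, 3.5]
grip_width: 13.9
finger_force: 30.0
time: 8.98
tool_pos: [532.0, -159.0, 139.9]
tcp_rot: [3.141, 0.001, 2.767]
contact_force: [-1.8, 1.9, 4.6]
grip_width: 13.7
finger_force: 30.0
```

```bash
python3 -m handwheel '0 0 0.01 0 0 0 -1;0 0 0.02 0 0 0 -1;0 0 0.03 0 0 0 -1;0 0 0.03 0 0 0 -1'; python3 -m handwheel '0 0 0.01 0 0 0 -1;0 0 0.02 0 0 0 -1;0 0 0.024 0 0 0 -1;0 0 0.024 0 0 0 -1'; python3 -c "
from h import *
go(532,-159,134.5,2.5)"
```

```text
time: 9.32
tool_pos: [532.0, -159.0, 137.1]
tcp_rot: [3.142, 0.001, 2.767]
contact_force: [-2.5, 1.2, 7.4]
grip_width: 14.0
finger_force: 30.0
time: 9.65
tool_pos: [532.0, -159.0, 134.9]
tcp_rot: [-3.142, 0.001, 2.767]
contact_force: [-3.0, 0.9, 8.9]
grip_width: 13.4
finger_force: 30.0
t 9.65 pos [ 532.  -159.   134.9] rot [-3.142e+00  1.000e-03  2.767e+00] q [-0.43  0.48  1.57  0.    1.09 -1.62] F [-3.   0.9  8.9] w 13.4
shift [0.    0.    0.004] turn [0.     0.0002 0.085 ]
```

The spring reads about 10 N, so the lugs are about 14 mm down. I'll start the clockwise turn about the filter's own axis, which is at tool x ≈ -2.7 mm.

```bash
python3 -m handwheel '0 0.002 0 0 0 0.02 -1;0 0.004 0.003 0 0 0.04 -1;0 0.005 0.003 0 0 0.06 -1;0 0.007 0.003 0 0 0.08 -1;-0.001 0.008 0.003 0 0 0.1 -1;-0.001 0.008 0.003 0 0 0.1 -1'; python3 -c "
from h import *
go(532,-159,134.5,2.5); print(bot.get_obs()['moment'])"
```

```text
time: 10.15
tool_pos: [533.4, -158.8, 135.2]
tcp_rot: [3.141, 0.003, 2.45]
contact_force: [0.0, -0.5, 7.8]
grip_width: 13.6
finger_force: 30.0
t 10.15 pos [ 533.4 -158.8  135.2] rot [3.141e+00 3.000e-03 2.450e+00] q [-0.43  0.48  1.57  0.    1.08 -1.31] F [ 0.  -0.5  7.8] w 13.6
shift [ 0.009 -0.011  0.006] turn [ 0.0003  0.0011 -0.0161]
[-0.0551063   0.0316731  -0.06134234]
```

```bash
python3 -m handwheel '0 0.003 0.005 0 0 0.03 -1;0 0.005 0.005 0 0 0.06 -1;-0.001 0.008 0.005 0 0 0.09 -1;-0.002 0.01 0.005 0 0 0.12 -1;-0.003 0.012 0.005 0 0 0.15 -1;-0.004 0.015 0.005 0 0 0.18 -1;-0.005 0.016 0.005 0 0 0.2 -1;-0.005 0.016 0.005 0 0 0.2 -1'; python3 -c "
from h import *
go(533,-157.5,134.5,1.301); print(bot.get_obs()['moment'])"
```

```text
time: 10.82
tool_pos: [534.9, -158.1, 134.8]
tcp_rot: [3.139, 0.003, 1.821]
contact_force: [-0.4, -0.4, 8.3]
grip_width: 14.0
finger_force: 30.0
t 10.82 pos [ 534.9 -158.1  134.8] rot [3.139e+00 3.000e-03 1.821e+00] q [-0.42  0.49  1.57 -0.    1.08 -0.67] F [-0.4 -0.4  8.3] w 14.0
shift [ 0.011 -0.017  0.003] turn [0.0012 0.0006 0.1656]
[-0.23924737  0.08971582  0.00592031]
```

```bash
python3 -m handwheel '0 0.003 0.004 0 0 0.03 -1;0 0.005 0.004 0 0 0.06 -1;-0.001 0.008 0.004 0 0 0.09 -1;-0.002 0.01 0.004 0 0 0.12 -1;-0.002 0.011 0.004 0 0 0.13 -1;-0.002 0.011 0.004 0 0 0.14 -1;-0.002 0.011 0.004 0 0 0.14 -1'; python3 -c "
from h import *
go(534,-157.5,134.5,1.301); print(bot.get_obs()['moment'])"
```

```text
time: 11.4
tool_pos: [536.0, -158.1, 134.4]
tcp_rot: [3.138, 0.001, 1.383]
contact_force: [-0.7, -1.9, 8.3]
grip_width: 14.1
finger_force: 30.0
t 11.4 pos [ 536.  -158.1  134.4] rot [3.138e+00 1.000e-03 1.383e+00] q [-0.42  0.49  1.56 -0.    1.08 -0.24] F [-0.7 -1.9  8.3] w 14.1
shift [ 0.002 -0.021 -0.001] turn [0.0013 0.0004 0.0261]
[-0.33419637  0.17716306  0.03848128]
```

```bash
python3 -m handwheel '0 0 0 0 0 0.008 -1;0 0 0 0 0 0.016 -1;0 0 0 0 0 0.016 -1'; python3 -c "
from h import *
o=bot.get_obs(); print(o['moment'])"; python3 -m handwheel '0 0 0 0 0 0.007 -1;0 0 0 0 0 0.014 -1;0 0 0 0 0 0.014 -1'; python3 -c "
from h import *
o=bot.get_obs(); print(o['moment'])"
```

```text
time: 11.65
tool_pos: [535.5, -157.8, 134.3]
tcp_rot: [3.139, 0.001, 1.334]
contact_force: [-1.2, -0.1, 10.1]
grip_width: 13.4
finger_force: 30.0
[-0.2184837   0.39634571  0.22586698]
time: 11.9
tool_pos: [535.2, -157.7, 134.3]
tcp_rot: [3.14, 0.001, 1.291]
contact_force: [-2.5, 0.8, 10.5]
grip_width: 13.9
finger_force: 30.3
[-0.08158916  0.56967533  0.60551795]
```

The moment rose to 0.6 N m at about 84.5° of turn, so the lugs are on the stop. Now I'll let the filter rise into the catch.

```bash
python3 -m handwheel '0 0 -0.01 0 0 0 -1;0 0 -0.02 0 0 0 -1;0 0 -0.03 0 0 0 -1;0 0 -0.03 0 0 0 -1'; python3 -m handwheel '0 0 -0.005 0 0 0 -1;0 0 -0.01 0 0 0 -1;0 0 -0.013 0 0 0 -1;0 0 -0.013 0 0 0 -1;0 0 -0.013 0 0 0 -1'; python3 -c "
from h import *
o=bot.get_obs(); print(o['moment'])"
```

```text
time: 12.23
tool_pos: [535.1, -157.5, 135.8]
tcp_rot: [3.141, 0.0, 1.291]
contact_force: [1.7, -2.0, -1.9]
grip_width: 14.2
finger_force: 30.3
time: 12.65
tool_pos: [535.0, -157.4, 137.3]
tcp_rot: [3.141, 0.0, 1.29]
contact_force: [5.0, -2.7, -4.7]
grip_width: 14.0
finger_force: 30.3
[-0.74890059 -0.71380474  0.57672081]
```

```bash
python3 -m handwheel '0 0 0.005 0 0 -0.008 -1;0 0 0.005 0 0 -0.012 -1;0 0 0.005 0 0 -0.012 -1;0 0 0.005 0 0 -0.012 -1'; python3 -c "
from h import *
o=bot.get_obs(); print(o['moment'])"; python3 ov.py g5.png 0.7 -2.6; python3 -c "
from h import *
go(534.5,-157.5,138.7,1.32)"
```

```text
time: 12.98
tool_pos: [535.0, -157.4, 137.9]
tcp_rot: [3.14, 0.0, 1.327]
contact_force: [0.4, -1.6, 6.4]
grip_width: 13.8
finger_force: 30.0
[-0.49789644  0.02893098  0.11537572]
t 13.08 pos [ 535.  -157.4  137.8] rot [3.14  0.    1.327] q [-0.42  0.48  1.56  0.    1.09 -0.18] F [ 0.4 -1.3  5. ] w 14.0
shift [-0.002 -0.005 -0.009] turn [0.0004 0.     0.0023]
```

View pics/g5.png

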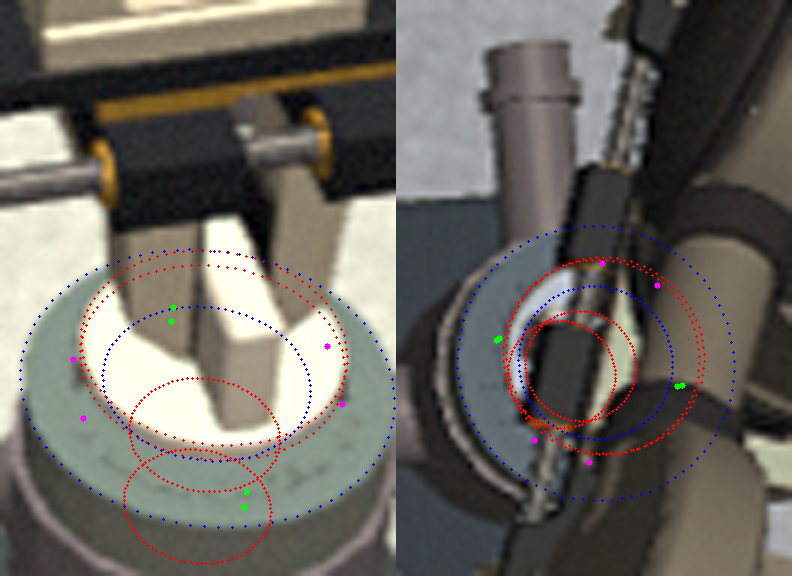

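The filter is deep in the socket, with its flange centred on the collar. Easing the twist freed it, and it is rising into the catch (+6 N upward at z 137.8, above the plain rim level of 135.7). I'll raise a little more.

```bash
python3 -m handwheel '0 0 -0.003 0 0 -0.003 -1;0 0 -0.006 0 0 -0.003 -1;0 0 -0.009 0 0 -0.003 -1;0 0 -0.009 0 0 -0.003 -1'; python3 -m handwheel '0 0 -0.003 0 0 0 -1;0 0 -0.006 0 0 0 -1;0 0 -0.006 0 0 0 -1'; python3 -c "
from h import *
o=bot.get_obs(); print(o['moment'],o['contact_force'],o['tool_pos'])"
```

```text
time: 13.42
tool_pos: [535.0, -157.4, 138.5]
tcp_rot: [3.14, 0.0, 1.337]
contact_force: [0.5, -0.5, 6.1]
grip_width: 13.8
finger_force: 30.0
time: 13.67
tool_pos: [535.0, -157.4, 138.6]
tcp_rot: [3.141, -0.0, 1.337]
contact_force: [1.4, -2.0, 4.5]
grip_width: 14.0
finger_force: 30.0
[-0.61849492 -0.21168821 -0.00081374] [ 1.39515504 -1.98973612  4.53218081] [ 534.9681682  -157.35386721  138.58050201]
```

```bash
python3 -m handwheel '0 0 -0.004 0 0 0 -1;0 0 -0.008 0 0 0 -1;0 0 -0.008 0 0 0 -1;0 0 -0.008 0 0 0 -1'
```

```text
time: 14.0
tool_pos: [534.9, -157.3, 138.7]
tcp_rot: [-3.142, -0.0, 1.337]
contact_force: [5.5, -2.9, -3.4]
grip_width: 13.8
finger_force: 30.0
```

It is stiff at 138.7, exactly the predicted locked height. I'll neutralise the force and release.

```bash
python3 -m handwheel '0 0 0.003 0 0 0 -1;0 0 0.004 0 0 0 -1;0 0 0.004 0 0 0 -0.6;0 0 0.004 0 0 0 -0.2;0 0 0.004 0 0 0 0;0 0 0.004 0 0 0 0;0 0 0.004 0 0 0 0;0 0 0.004 0 0 0 0' && python3 -m handwheel '0 0 -0.1 0 0 0 0;0 0 -0.3 0 0 0 0;0 0 -0.6 0 0 0 0;0 0 -0.9 0 0 0 0;0 0 -0.9 0 0 0 0' && python3 -m handwheel '0.5 0 -0.2 0 0 0 0;0.9 0 -0.4 0 0 0 0;0.9 0 -0.4 0 0 0 0;0.9 0 -0.4 0 0 0 0;0.9 0 -0.4 0 0 0 0'
python3 ov.py g6.png 0 0
python3 - <<'E'
from h import *
p=viewer.capture("side"); q=viewer.capture("top"); k=5
out=[]
for P in(p,q):
    c=np.array(proj(P,[534.7,-160.1,130])).astype(int); b=(c[0]-39,c[1]-45,c[0]+39,c[1]+45)
    w=cv2.resize(P["frame"][b[1]:b[3],b[0]:b[2],::-1],None,fx=k,fy=k,interpolation=cv2.INTER_CUBIC)
    for a in np.linspace(0,2*np.pi,60):
        for r,z in((31,133),(31,128)):
            u=proj(P,[534.7+r*np.cos(a),-160.1+r*np.sin(a),z]); cv2.circle(w,(int((u[0]+.5-b[0])*k),int((u[1]+.5-b[1])*k)),1,(0,0,255),-1)
    out.append(w)
cv2.imwrite("pics/g7.png",np.hstack(out))
E
```

```text
time: 14.67
tool_pos: [534.6, -157.1, 138.7]
tcp_rot: [-3.141, -0.0, 1.338]
contact_force: [-0.1, -0.2, 0.4]
grip_width: 44.6
finger_force: 0.0
time: 15.08
tool_pos: [537.3, -158.3, 235.8]
tcp_rot: [3.131, 0.002, 1.338]
contact_force: [0.6, -0.6, 0.5]
grip_width: 45.7
finger_force: 0.0
time: 15.5
tool_pos: [555.6, -69.4, 269.1]
tcp_rot: [3.141, 0.001, 1.34]
contact_force: [-0.0, -0.1, -0.0]
grip_width: 45.7
finger_force: 0.0
```

View pics/g7.png

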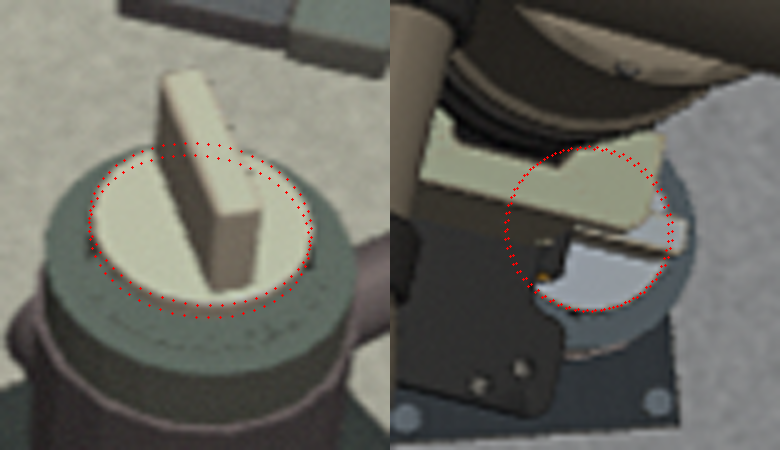

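Released, the flange sits on the overlay drawn for the locked height (top at 133 mm), upright and centred, and the gripper is clear.

```bash
python3 -c "
from plant import bot
print(bot.close_job())"
```

```text
the job is handed in; nothing more can be done
None
```

I put the white lint filter into the pump socket, turned it clockwise to the stop and let it rise into its catch. It stayed upright and centred at the locked height after release, and I handed the job in at about 16 s; the hand-in gave no verdict.

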